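# Open the push-and-turn safety cap of the workshop fluid canister

## Robot

A 6-joint arm with a two-finger parallel gripper is mounted at the origin on the work surface. World frame = base frame: x ahead of the robot, y to its left, z up, the work surface at z = 0. Lengths are in mm, angles in rad, forces in N, time in s.
With the tool pointing down it reaches from about 300 to 750 mm from the base axis. Payload 8.5 kg.
Tool frame: the origin (TCP) lies at the very end of the fingers, on their centre line; the grasp point (between the pads) lies 19 mm behind it (r.hold_point_z is the distance from the TCP to the grasp point, in mm); z points along the fingers, y is the direction in which the jaws open and shut (so a half turn about z gives the same grasp; the last joint's range is limited). The gripper opens to 85 mm and grips with 20 to 120 N. Pads are 22 mm wide; open, the fingers measure 114 mm over their backs; the gripper's body (76 mm by 85 mm) begins 54 mm behind the grasp point. The pads swing forward as they close: fully open they stand 13 mm farther back than shut.
Start: joints at [-1.481, 0.381, 1.297, -0, 1.464, -0.215], TCP at [165.051, -524.632, 231.322] pointing down, gripper open.
Joint ranges: [-3.11, 3.11], [-0.89, 2.33], [0.22, 2.48], [-1.42, 4.56], [0.17, 2.85], [-2.88, 2.88]. Speed limits (rad/s): [2.39, 2.39, 3.14, 3.14, 3.14, 3.14].

## Interface

Orientations are given as a unit quaternion [w, x, y, z].
In Python, from bench import sensors, imaging, job, r gives the robot as it stands. The module is installed in compiled form; this text tells all that it offers.
- The arm moves only by the shell command python3 -m crank 'ROWS' [FORCE]. ROWS is JSON, a list of rows, each a list of 3 entries, a list of its own where there are three numbers: the shift along the tool's x, y, z in mm, then the turn, a rotation vector about the tool's x, y, z in rad, then the closure, from 0 (fully open) to 1 (shut). A call has 1 to 12 rows; each row is the pose to reach, as a shift and turn from the pose commanded when the call began, along the tool's axes at that moment; what a row does not reach only later rows make up. A row lasts 1/8 s, in which the tool goes at most 62.5 mm and 10.7 degrees, less where a joint would pass 70% of its speed; a pose out of reach is approached as far as the arm can. A call with a gripper value outside its range is refused whole. The fingers move at their own pace and stop on an object; FORCE is the grip in N (left out, the last holds). Time passes only in rows, so rows that repeat a pose let the fingers close. It gives the time, the measured TCP pose, the force and the opening at its end, in the units of the state.
- sensors.read_state(): the state, without advancing time (a new reading comes with each control period).
- imaging.read_camera(name): name is "scene" or "top" or "wrist"; returns a dict with "frame" (480x640x3 uint8, red, green, blue), "intrinsics" (3x3 intrinsics, pixels), "rvec" (rotation vector, rad) and "tvec" (3), from world to camera coordinates, as OpenCV has them; the wrist camera has in their place "hand_eye" (4x4, takes a point from camera to tool coordinates, whose origin is the TCP and whose axes are the flange's). Camera axes: x right, y down, z forward; pixel columns grow to the right and rows downward; lengths in mm; the calibration is good to about 2 mm. A picture is of the moment at which its call begins: read the wrist's pose just before it. There is no depth.
- job.finish_job(): hands the job in, once; it reports no verdict.
The state is a dict: "t": time; "qpos": joint angles; "dq": joint speeds; "joint_efforts": joint torques, N m; "ee_pos": TCP position; "eef_rot": TCP orientation; "contact_force": force on the tool from outside, world axes, zero at the start; "torque": the same for the moment, N m; "width": opening from 0.0 (shut) to 1.0 (fully open).
Only numpy, scipy, OpenCV 4.12 (cv2) and the standard library are available. Lean on these libraries where they do the work, as an engineer would, in place of code of your own. Each camera call takes 0.05 s, during which the arm holds its last target. There are 200 camera calls.

## Task

Open the rectangular canister for topping up: push its safety cap down against the spring, keep it pressed while turning it anticlockwise about 65 degrees, and lift it off. Set the cap down gently, right way up, flat inside the steel tray. Leave the round bottle, which has the same cap, where it stands.

Things in the scene. Friction and masses are not known exactly. Their poses are not given: they have to be found in the camera images.
- canister: Grey canister, rectangular, 110 x 80 mm (x, y), 142 high, clamped in a bracket: cannot move. Central neck, 37 mm wide, rim 170 above the bench, holds the cap by two hooks. Origin: centre of underside, z up = cap axis. A spring (7 N at rest, 0.65 N/mm) lifts the cap; unpressed it turns only a few degrees. Turned 45 to 135 degrees anticlockwise while pressed, it is free and lifts off.
- cap: Black cap on the canister, 60 g, 56 mm wide, 29 high to its flat top; on that an upright grip bar 46 long (cap x), 12 thick (y), 22 high: pinch across the 12; fingertips may press on the flat top. Origin: centre of lower edge, z up; shut: 155 above the bench, x parallel to canister x. Press 7 to 10 mm (hard stop, 13.7 N), hold so while turning. Once free lift 30 mm before moving sideways.
- tray: Square open steel tray, 170 x 170 mm outside, walls 4 mm thick and 22 mm high, fixed to the bench, empty. Origin: centre of the underside; the inner floor is 4 mm above it. A cap lying flat in it has its origin 4 mm above the bench.
- bottle: Bystander: round grey bottle of 84 mm diameter, 135 mm high to its shoulder, with a cap of the same look (bar top 206 mm above the bench), standing loose, 0.95 kg. Not to be opened or moved. Origin: centre of the underside.
There are look-alikes about, which are no part of the job. Leave any turquoise look-alike of the canister alone.

How it is judged (in metres and radians):
On the way, in this order (a step that is already met when the one before it is completed fails the run):
1. the cap, on the neck, is pressed down at least 5 mm (z of cap in the frame of canister below 0.15 m and horizontal distance between cap and canister below 0.006 m), for 0.1 s.
2. the cap, still on the neck, is turned at least 30 degrees (angle between the x axis of cap and the x axis of canister, either way round above 0.52 rad and horizontal distance between cap and canister below 0.006 m and z of cap in the frame of canister below 0.166 m), for 0.05 s.
3. the cap is lifted clear of the neck (z of cap in the frame of canister above 0.178 m), for 0.05 s.
At the end, for the whole second after the job is handed in: The cap rests flat on the tray's floor inside its walls, right way up (within 8 degrees), released and at rest; the round bottle stands within 20 mm of where it was (x of cap in the frame of tray between -0.06 and 0.06 m and y of cap in the frame of tray between -0.06 and 0.06 m and z of cap in the frame of tray below 0.009 m and angle between cap's own z axis and vertical below 0.15 rad and linear speed of cap below 0.02 m/s and distance of bottle from where it was at the start of the episode below 0.02 m and angle between bottle's own z axis and vertical below 0.1 rad); the robot touches nothing.
It fails at once if the round bottle is moved by more than 20 mm or tipped (distance of bottle from where it was at the start of the episode above 0.02 m or angle between bottle's own z axis and vertical above 0.2 rad).
It fails at once if the cap is dropped into the tray (falls by more than about 35 mm) (horizontal distance between cap and tray below 0.12 m and linear speed of cap above 0.85 m/s and contact force between the fingers and cap below 0.2 N).
It also fails if it takes over 48 s, if anything falls off the work surface, if the arm or the gripper's body presses on something with over 40 N, if the wrist force passes 120 N, or if a joint passes its speed limit or range.

## Working session

There is one attempt and no reset: what is moved stays moved. The work goes in short steps, Python scripts to look and compute and a shell command to move; the robot and the scene stay as the last step left them, time stands still between calls to the robot, and variables do not carry over. Pictures are saved under pics/ and viewed, about 8 in all and at most 12, crops included, and the job is handed in when it is done.

```bash
mkdir -p pics
python3 - <<'E'
from bench import sensors, imaging
import cv2,pickle
s=sensors.read_state();print(s)
for n in("scene","top"):
    c=imaging.read_camera(n);pickle.dump(c,open(n+".pkl","wb"));cv2.imwrite(f"pics/{n}1.png",c["frame"][:,:,::-1]);print(c["intrinsics"],c["rvec"],c["tvec"])
E
```

```text
{'t': 0.0, 'qpos': array([-1.48128869e+00,  3.81199314e-01,  1.29825656e+00, -1.38046082e-05,
        1.46364692e+00, -2.15257683e-01]), 'dq': array([-0.00089276,  0.00149391,  0.0005133 , -0.00205144, -0.00232224,
        0.0001269 ]), 'joint_efforts': array([ 8.11445443e-04, -4.48469818e+01, -2.31272560e+01, -1.93163387e-04,
        4.81316252e-03,  6.07723996e-05]), 'ee_pos': array([ 165.02681998, -524.33932025,  230.71143384]), 'eef_rot': array([-7.54010311e-04,  9.88411817e-01,  1.51794302e-01,  4.05952422e-05]), 'contact_force': array([0.07314695, 0.72447167, 0.01592424]), 'torque': array([-0.00141098, -0.02485467, -0.06552724]), 'width': 1.0017037706320504}
[[441.4922307    0.         317.32053199]
 [  0.         441.4922307  232.94646443]
 [  0.           0.           1.        ]] [ 0.4752848   3.0180916  -0.50861741] [ 502.26846118 -160.78040992 1049.33869754]
[[548.84767895   0.         309.39813612]
 [  0.         548.84767895 234.05576666]
 [  0.           0.           1.        ]] [ 2.19838222 -2.20813501  0.06877773] [  59.30935373  525.50216319 1198.92392911]
```

View pics/top1.png

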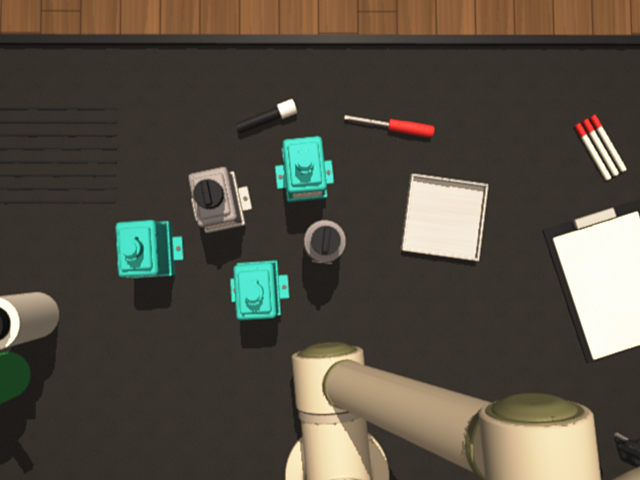

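View pics/scene1.png

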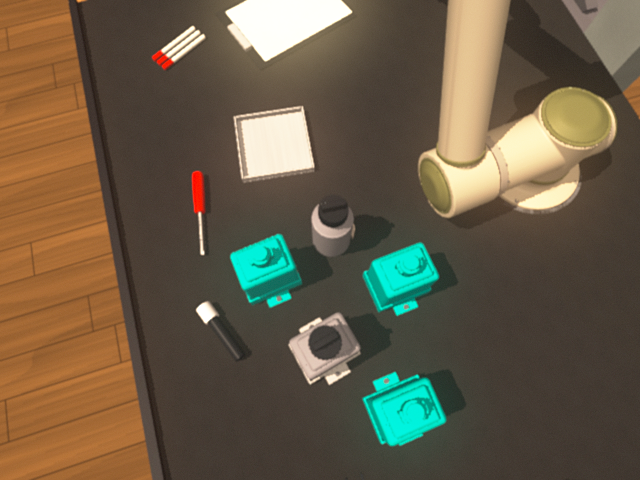

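The top view shows the grey canister with its cap at about (208,194), the bottle at (325,241) and the tray centred at (446,218). The scene view shows the canister cap at about (325,343), the bottle at (332,212) and the tray at (274,144). The turquoise units are the look-alikes.

```bash
cat > h.py <<'E'
import numpy as np,cv2,pickle
def ray(c,px,z):
    K=c["intrinsics"];R=cv2.Rodrigues(np.array(c["rvec"]))[0];t=np.array(c["tvec"]).reshape(3)
    C=-R.T@t;d=R.T@np.linalg.inv(K)@np.array([px[0],px[1],1.]);return C+d*(z-C[2])/d[2]
E
python3 - <<'E'
from h import *
im={}
for n,box in(("top",(180,155,260,240)),("scene",(280,300,370,390))):
    c=pickle.load(open(n+".pkl","rb"));f=c["frame"];x0,y0,x1,y1=box
    im[n]=cv2.resize(f[y0:y1,x0:x1],(400,400),interpolation=cv2.INTER_CUBIC)
    hsv=cv2.cvtColor(f,cv2.COLOR_RGB2HSV)
    g=f.max(2)
    # cap blob: dark enclosed in the grey body
    body=((g>75)*255).astype(np.uint8); roi=np.zeros_like(body); roi[y0:y1,x0:x1]=body[y0:y1,x0:x1]
    cs,_=cv2.findContours(roi,cv2.RETR_EXTERNAL,cv2.CHAIN_APPROX_NONE);k=max(cs,key=cv2.contourArea)
    m=np.zeros_like(body);cv2.drawContours(m,[cv2.convexHull(k)],-1,255,-1)
    cap=cv2.morphologyEx(((m>0)&(g<75)).astype(np.uint8)*255,cv2.MORPH_OPEN,np.ones((3,3)))
    cs,_=cv2.findContours(cap,cv2.RETR_EXTERNAL,cv2.CHAIN_APPROX_NONE);q=max(cs,key=cv2.contourArea)
    (u,v),rad=cv2.minEnclosingCircle(q);rc=cv2.minAreaRect(k)
    print(n,"cap",(u,v),rad,cv2.boundingRect(q),"184:",ray(c,(u,v),184),"170:",ray(c,(u,v),170)); print(" body",rc)
    b=np.array([ray(c,p,142)[:2] for p in cv2.boxPoints(rc)]);print(b.round(0).tolist())
    # tray
    tx,ty=((395,165,495,270) if n=="top" else (225,100,320,188))[:2],((495,270) if n=="top" else (320,188))
    r=np.zeros_like(g);r[tx[1]:ty[1],tx[0]:ty[0]]=(g>110)[tx[1]:ty[1],tx[0]:ty[0]]*255
    k=max(cv2.findContours(r,cv2.RETR_EXTERNAL,cv2.CHAIN_APPROX_NONE)[0],key=cv2.contourArea);rc=cv2.minAreaRect(k)
    print("tray",rc,[ray(c,p,22)[:2].round(0).tolist() for p in cv2.boxPoints(rc)],ray(c,rc[0],22))
    bt=(325,241) if n=="top" else (333,208);print("bottle",ray(c,bt,184))
cv2.imwrite("pics/z1.png",np.hstack([im["top"],im["scene"]])[:,:,::-1])
E
```

```text
top cap (208.35491943359375, 194.18394470214844) 15.252864837646484 (194, 180, 30, 29) 184: [593.85580056 250.58294714 184.        ] 170: [595.57113766 252.97018563 170.        ]
 body ((220.07693481445312, 197.88462829589844), (62.1688117980957, 59.03095626831055), 78.69007110595703)
[[641.0, 304.0], [664.0, 190.0], [543.0, 166.0], [520.0, 279.0]]
tray ((444.8996276855469, 216.73629760742188), (79.08626556396484, 78.32062530517578), 7.765166282653809) [[489.0, -142.0], [660.0, -168.0], [636.0, -341.0], [465.0, -314.0]] [ 562.22602461 -241.25074209   22.        ]
bottle [504.08994171  29.84565115 184.        ]
scene cap (325.3179931640625, 342.4058532714844) 16.326208114624023 (310, 327, 31, 32) 184: [594.70825833 256.70506014 184.        ] 170: [594.18406083 255.55049325 170.        ]
 body ((325.5986328125, 349.7474365234375), (66.47058868408203, 64.35294342041016), 61.927513122558594)
[[663.0, 218.0], [550.0, 198.0], [531.0, 312.0], [640.0, 328.0]]
tray ((273.0839538574219, 143.65396118164062), (68.85054779052734, 75.11241149902344), 81.38435363769531) [[640.0, -339.0], [458.0, -314.0], [491.0, -129.0], [662.0, -155.0]] [ 563.27033384 -231.75387115   22.        ]
bottle [505.41436202  30.28487321 184.        ]
```

View pics/z1.png

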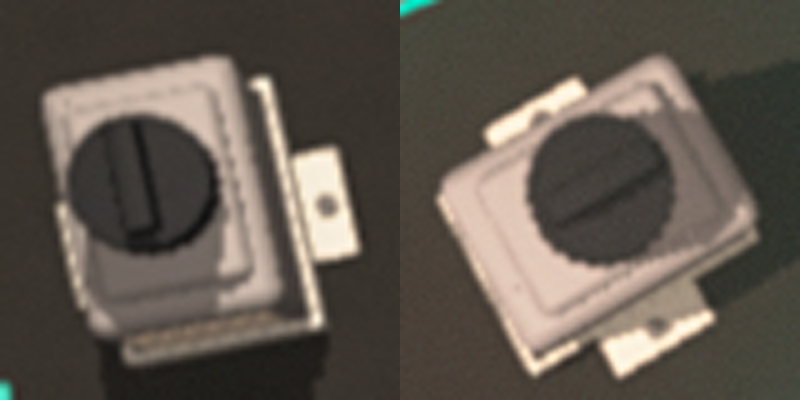

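The zoom shows the canister cap at about (594,252), with its bar and the canister body both at about +11° yaw. Tray centre is about (563,-236). I'll move high above the cap and take a closer look with the wrist camera.

```bash
python3 -m crank '[[[0,0,-60],[0,0,0],0],[[60,-50,-100],[0,0,0.05],0],[[640,-610,-100],[0,0,0.113],0],[[640,-610,-100],[0,0,0.113],0],[[640,-610,-100],[0,0,0.113],0],[[640,-610,-100],[0,0,0.113],0],[[640,-610,-100],[0,0,0.113],0],[[640,-610,-100],[0,0,0.113],0],[[640,-610,-100],[0,0,0.113],0],[[640,-610,-100],[0,0,0.113],0],[[640,-610,-100],[0,0,0.113],0],[[640,-610,-100],[0,0,0.113],0]]' 40
python3 - <<'E'
from bench import imaging
print(imaging.read_camera("wrist")["hand_eye"])
from bench import sensors;print(sensors.read_state()['qpos'])
E
```

```text
t: 1.6
ee_pos: [495.4, 72.7, 328.3]
eef_rot: [0.0, 0.995, 0.096, -0.0]
contact_force: [1.8, -1.4, -0.1]
width: 0.998
[[-1.10149197e-03 -9.46452009e-01 -3.22842658e-01  8.46176139e+01]
 [ 9.99999305e-01 -9.06481535e-04 -7.54392055e-04  1.78008623e-01]
 [ 4.21344968e-04 -3.22843264e-01  9.46452349e-01 -1.42319469e+02]
 [ 0.00000000e+00  0.00000000e+00  0.00000000e+00  1.00000000e+00]]
[-0.08132465  0.24386773  1.2232772   0.00297596  1.67491171  1.29280921]
```

```bash
python3 -m crank '[[[0,0,0],[0,0,0],0],[[0,0,0],[0,0,0],0]]'
```

```text
t: 1.9
ee_pos: [494.5, 69.8, 328.4]
eef_rot: [0.0, 0.995, 0.095, -0.0]
contact_force: [-0.0, 0.0, -0.5]
width: 1.001
```

```bash
python3 -m crank '[[[132,-160,0],[0,0,0],0],[[132,-160,0],[0,0,0],0],[[132,-160,0],[0,0,0],0],[[132,-160,0],[0,0,0],0],[[132,-160,0],[0,0,0],0],[[132,-160,0],[0,0,0],0]]'
python3 - <<'E'
from bench import sensors,imaging
import cv2,pickle
s=sensors.read_state();c=imaging.read_camera("wrist");pickle.dump((s,c),open("w1.pkl","wb"))
print(s['qpos'],s['ee_pos'],s['eef_rot'],c['intrinsics']);cv2.imwrite("pics/w1.png",c["frame"][:,:,::-1])
E
```

```text
t: 2.65
ee_pos: [593.8, 251.0, 328.9]
eef_rot: [0.0, 0.996, 0.095, 0.0]
contact_force: [0.2, -0.1, 0.3]
width: 1.001
[ 2.16724879e-01  5.23153036e-01  7.86492564e-01 -2.57959261e-04
  1.83176292e+00  1.59766195e+00] [593.80837211 250.9953389  328.92818749] [1.12500521e-04 9.95500709e-01 9.47539723e-02 1.06526081e-04] [[355.27966212   0.         323.27867844]
 [  0.         355.27966212 239.70786189]
 [  0.           0.           1.        ]]
```

View pics/w1.png

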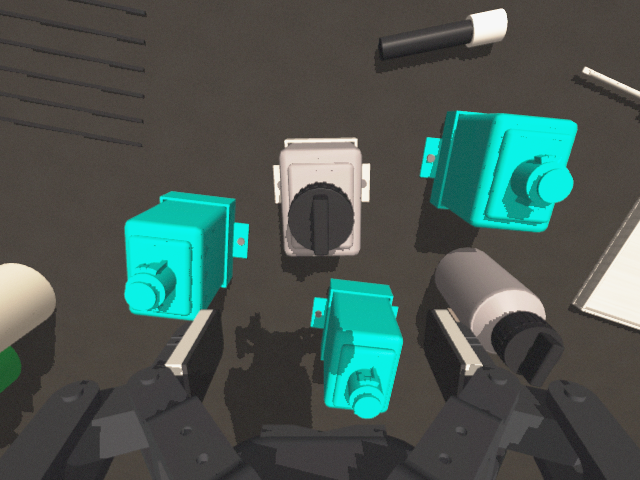

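The wrist view shows the cap disc centred near (321,218). The bar is upright in the image, with its top running from (321,195) to (321,254), so the tool is already aligned with it. Next I'll turn those pixels into positions.

```bash
cat >> h.py <<'E'
from scipy.spatial.transform import Rotation as Ro
def wray(s,c,px,z):
    q=s['eef_rot'];R=Ro.from_quat([q[1],q[2],q[3],q[0]]).as_matrix();H=c['hand_eye']
    C=R@H[:3,3]+s['ee_pos'];d=R@H[:3,:3]@np.linalg.inv(c['intrinsics'])@np.array([px[0],px[1],1.]);return C+d*(z-C[2])/d[2]
def cap(s,c):
    R=Ro.from_quat([*s['eef_rot'][1:],s['eef_rot'][0]]).as_matrix()
    return lambda p,z:(wray(s,c,p,z),R.T@(wray(s,c,p,z)-s['ee_pos']))
E
python3 - <<'E'
from h import *
s,c=pickle.load(open("w1.pkl","rb"));f=c["frame"];g=f.max(2);P=cap(s,c)
# dark blob, seeded, inside canister
m=((g<70)*255).astype(np.uint8);m[:170]=0;m[256:]=0;m[:,:282]=0;m[:,360:]=0
k=max(cv2.findContours(cv2.morphologyEx(m,cv2.MORPH_OPEN,np.ones((5,5))),0,1)[0],key=cv2.contourArea)
x,y,w,h=cv2.boundingRect(k);print(x,y,w,h)
for z in(184,160):print(z,[P(p,z)[1].round(1).tolist() for p in((x,218),(x+w,218),(x+w/2,y),(x+w/2,y+h))])
# bar top: lightness profile along columns/rows
print(g[205,305:338].tolist(),g[225,305:338].tolist(),g[245,305:338].tolist());print(g[180:262,321].tolist())
for p in((314,225),(328,225),(321,196),(321,252)):print(p,P(p,206)[1].round(1),P(p,184)[1].round(1))
E
python3 - <<'E'
import cv2;a=cv2.imread("pics/w1.png")[170:270,270:370];cv2.imwrite("pics/w1z.png",cv2.resize(a,(600,600),interpolation=2))
E
```

```text
289 189 64 66
184 [[5.9, -28.7, 144.9], [5.8, 24.8, 144.9], [30.3, -1.9, 144.9], [-27.4, -2.0, 144.9]]
160 [[-0.7, -31.1, 168.9], [-0.8, 26.9, 168.9], [25.7, -2.0, 168.9], [-36.7, -2.2, 168.9]]
[68, 64, 65, 67, 61, 65, 61, 43, 50, 58, 65, 64, 66, 64, 68, 68, 65, 61, 66, 64, 64, 62, 59, 55, 63, 65, 67, 65, 69, 64, 65, 63, 62] [68, 67, 69, 62, 62, 47, 42, 44, 44, 55, 64, 63, 66, 66, 67, 63, 66, 64, 68, 66, 66, 64, 58, 51, 66, 64, 64, 66, 62, 63, 66, 64, 65] [64, 63, 65, 63, 62, 62, 49, 48, 45, 49, 61, 62, 68, 66, 65, 64, 65, 66, 68, 67, 60, 64, 62, 55, 65, 63, 62, 66, 67, 65, 60, 66, 63]
[228, 227, 128, 51, 47, 49, 46, 49, 78, 68, 65, 62, 67, 67, 55, 47, 45, 46, 47, 50, 67, 65, 67, 66, 64, 65, 65, 67, 63, 66, 68, 65, 63, 66, 65, 66, 65, 66, 61, 64, 67, 64, 64, 66, 67, 66, 65, 65, 66, 67, 63, 63, 64, 63, 64, 65, 67, 65, 64, 65, 63, 64, 66, 65, 64, 65, 68, 66, 65, 63, 67, 63, 66, 66, 56, 66, 53, 48, 47, 51, 52, 47]
(314, 225) [  6.2  -7.2 122.9] [ -0.3  -7.9 144.9]
(328, 225) [  6.2   3.6 122.9] [ -0.3   3.9 144.9]
(321, 196) [ 29.1  -1.7 122.9] [ 24.5  -1.9 144.9]
(321, 252) [-16.2  -1.9 122.9] [-24.6  -2.  144.9]
```

View pics/w1z.png

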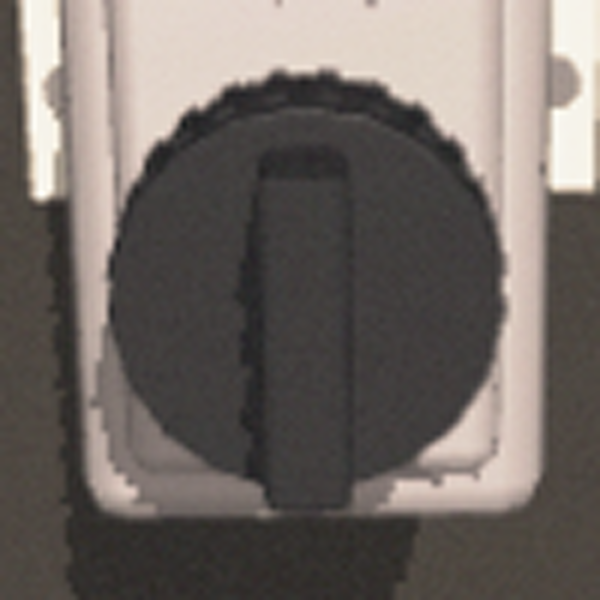

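Cap centre offset in the tool frame is (+3.7, -1.7). Measured bar length is 44 mm and disc width about 54 mm, close to the given 46 and 56 mm, so I'll descend.

```bash
python3 -m crank '[[[4,-2,40],[0,0,0],0],[[4,-2,90],[0,0,0],0],[[4,-2,120],[0,0,0],0],[[4,-2,140],[0,0,0],0],[[4,-2,140],[0,0,0],0],[[4,-2,140],[0,0,0],1],[[4,-2,140],[0,0,0],1],[[4,-2,140],[0,0,0],1],[[4,-2,140],[0,0,0],1],[[4,-2,140],[0,0,0],1],[[4,-2,140],[0,0,0],1],[[4,-2,140],[0,0,0],1]]' 60; python3 -m crank '[[[0,0,0],[0,0,0],1]]'
python3 -c "
from bench import sensors;s=sensors.read_state();print(s['qpos'],s['torque'])"
```

```text
t: 4.2
ee_pos: [597.6, 255.4, 189.0]
eef_rot: [0.0, 0.995, 0.096, 0.0]
contact_force: [-1.8, -2.5, 6.2]
width: 0.121
t: 4.32
ee_pos: [597.6, 255.3, 189.0]
eef_rot: [0.0, 0.995, 0.096, 0.0]
contact_force: [-2.3, -2.9, 6.8]
width: 0.125
[ 2.22161774e-01  5.87107970e-01  1.06382142e+00 -3.57696962e-04
  1.48998667e+00  1.60126705e+00] [-0.39478195  0.21828445  0.09789514]
```

```bash
python3 -m crank '[[[0,0,3],[0,0,0],1],[[0,0,6],[0,0,0],1],[[0,0,9],[0,0,0],1],[[0,0,9],[0,0,0],1],[[0,0,9],[0,0,0],1]]' 80
```

```text
t: 4.95
ee_pos: [597.6, 255.4, 180.9]
eef_rot: [0.0, 0.995, 0.096, 0.001]
contact_force: [-2.5, -3.4, 10.9]
width: 0.115
```

```bash
python3 -m crank '[[[0,0,1],[0,0,0],1],[[0,0,2.5],[0,0,0],1],[[0,0,2.5],[0,0,0],1]]'
```

```text
t: 5.32
ee_pos: [597.6, 255.4, 178.8]
eef_rot: [0.0, 0.995, 0.096, 0.001]
contact_force: [-4.5, -2.7, 13.4]
width: 0.113
```

```bash
python3 -m crank '[[[0,0,0],[0,0,-0.12],1],[[0,0,0],[0,0,-0.24],1],[[0,0,0],[0,0,-0.36],1],[[0,0,0],[0,0,-0.48],1]]'
```

```text
t: 5.82
ee_pos: [597.4, 256.3, 178.9]
eef_rot: [-0.001, 0.943, 0.332, 0.001]
contact_force: [-5.0, 1.0, 12.1]
width: 0.118
```

```bash
python3 -m crank '[[[0,0,0],[0,0,-0.12],1],[[0,0,0],[0,0,-0.24],1],[[0,0,0],[0,0,-0.36],1],[[0,0,0],[0,0,-0.48],1],[[0,0,0],[0,0,-0.6],1],[[0,0,0],[0,0,-0.7],1],[[0,0,0],[0,0,-0.7],1],[[0,0,0],[0,0,-0.7],1]]'
python3 - <<'E'
from bench import sensors,imaging
import cv2,pickle
s=sensors.read_state();c=imaging.read_camera("wrist");pickle.dump((s,c),open("w2.pkl","wb"))
print(s['qpos'],s['torque']);cv2.imwrite("pics/w2.png",c["frame"][:,:,::-1])
E
```

```text
t: 6.82
ee_pos: [596.8, 256.3, 178.7]
eef_rot: [-0.0, 0.774, 0.634, 0.001]
contact_force: [-6.7, 0.7, 13.0]
width: 0.12
[2.23196251e-01 5.93590028e-01 1.08188713e+00 1.34094293e-03
 1.46543568e+00 4.21181412e-01] [0.0639456  1.23672486 0.09930405]
```

View pics/w2.png

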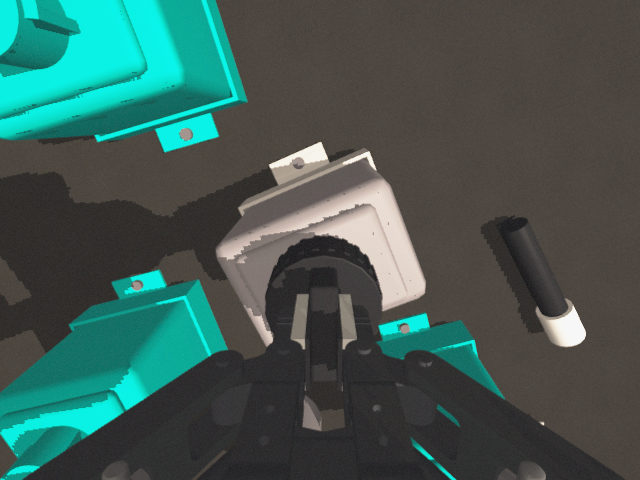

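The bar at (325,290) is still in line with the pads, and the body now looks turned relative to it. So the cap turned with the gripper, about 67°. Next I lift straight up.

```bash
python3 -m crank '[[[0,0,-5],[0,0,0],1],[[0,0,-12],[0,0,0],1],[[0,0,-20],[0,0,0],1],[[0,0,-35],[0,0,0],1],[[0,0,-60],[0,0,0],1],[[0,0,-100],[0,0,0],1],[[0,0,-135],[0,0,0],1],[[0,0,-135],[0,0,0],1],[[0,0,-135],[0,0,0],1]]'
python3 - <<'E'
from bench import sensors,imaging
import cv2,pickle
s=sensors.read_state();c=imaging.read_camera("wrist");pickle.dump((s,c),open("w3.pkl","wb"))
print(s['qpos'],s['torque']);cv2.imwrite("pics/w3.png",c["frame"][:,:,::-1])
E
```

```text
t: 8.0
ee_pos: [597.4, 255.4, 311.1]
eef_rot: [-0.0, 0.774, 0.633, -0.001]
contact_force: [-0.1, 0.0, -0.9]
width: 0.117
[ 2.22151690e-01  5.36283138e-01  8.12410767e-01 -9.03234579e-05
  1.79419679e+00  4.21298353e-01] [ 0.02079832 -0.00969736 -0.02018799]
```

View pics/w3.png

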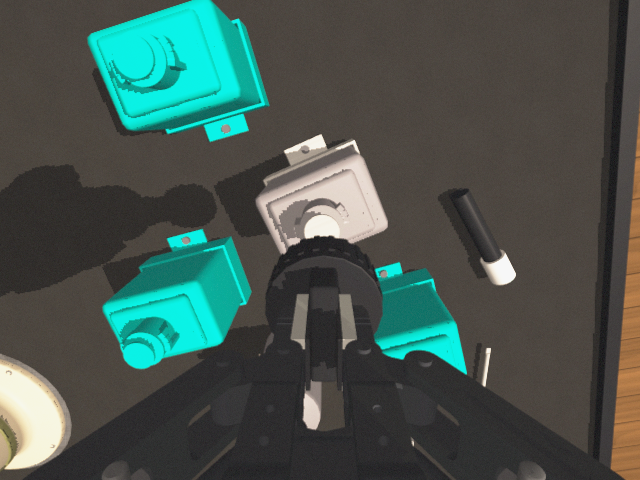

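The cap is clear of the neck and in the gripper; the bare neck shows at about (322,225). Next I carry it across at height to above the tray.

```bash
python3 -m crank '[[[-20,3,0],[0,0,0],1],[[-60,8,0],[0,0,0],1],[[-115,15,0],[0,0,0],1],[[-170,22,0],[0,0,0],1],[[-225,29,0],[0,0,0],1],[[-280,36,0],[0,0,0],1],[[-335,43,0],[0,0,0],1],[[-390,50,0],[0,0,0],1],[[-440,57,0],[0,0,0],1],[[-475,62,0],[0,0,0],1],[[-489,63,0],[0,0,0],1],[[-489,63,0],[0,0,0],1]]'; python3 -m crank '[[[0,0,0],[0,0,0],1],[[0,0,0],[0,0,0],1],[[0,0,0],[0,0,0],1]]'
python3 - <<'E'
from bench import sensors,imaging
import cv2,pickle
s=sensors.read_state();c=imaging.read_camera("wrist");pickle.dump((s,c),open("w4.pkl","wb"))
print(s['qpos'],s['ee_pos'],s['eef_rot']);cv2.imwrite("pics/w4.png",c["frame"][:,:,::-1])
E
```

```text
t: 9.55
ee_pos: [562.0, -236.8, 311.6]
eef_rot: [-0.0, 0.774, 0.633, -0.0]
contact_force: [0.4, 0.5, -0.4]
width: 0.113
t: 9.93
ee_pos: [562.7, -235.5, 312.2]
eef_rot: [0.0, 0.774, 0.634, 0.0]
contact_force: [-1.0, 0.3, -0.7]
width: 0.119
[-5.90288722e-01  4.53793541e-01  9.49810023e-01  4.24264924e-05
  1.73779164e+00 -3.92377456e-01] [ 562.67241695 -235.52950785  312.15502211] [8.84255366e-05 7.73503352e-01 6.33792202e-01 4.86352480e-05]
```

View pics/w4.png

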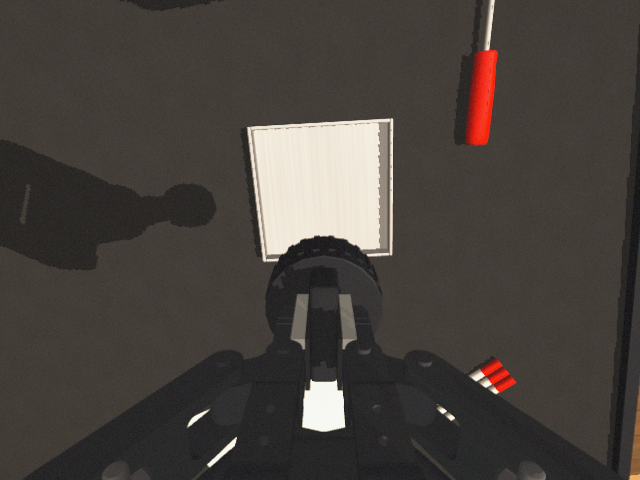

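The wrist view shows the tray rim corners at about (248,128), (392,119), (392,255) and (265,261). I'll cast rays to those to check the tray centre.

Run:
```python
from h import *
s,c=pickle.load(open("w4.pkl","rb"));P=cap(s,c)
a=np.array([P(p,22)[0] for p in((248,128),(392,119),(392,255),(265,261))]);print(a.round(0),a.mean(0),P((0,0),22)[0]);print([np.linalg.norm(a[i]-a[i-1]).round(0) for i in range(4)])
R=Ro.from_quat([*s['eef_rot'][1:],s['eef_rot'][0]]).as_matrix();print(R.T@(a.mean(0)-s['ee_pos']))
```

```text
[[ 493. -147.   22.]
 [ 658. -170.   22.]
 [ 635. -337.   22.]
 [ 471. -312.   22.]] [ 564.09537707 -241.35992302   22.        ] [272.39872603  28.03548909  22.        ]
[np.float64(167.0), np.float64(167.0), np.float64(168.0), np.float64(166.0)]
[ -5.42614339   2.48395182 290.15572089]
```

```bash
python3 -m crank '[[[-5,2,40],[0,0,0],1],[[-5,2,90],[0,0,0],1],[[-5,2,140],[0,0,0],1],[[-5,2,190],[0,0,0],1],[[-5,2,230],[0,0,0],1],[[-5,2,255],[0,0,0],1],[[-5,2,265],[0,0,0],1],[[-5,2,268],[0,0,0],1],[[-5,2,270],[0,0,0],1],[[-5,2,270],[0,0,0],1]]'; python3 -m crank '[[[0,0,1],[0,0,0],1],[[0,0,2],[0,0,0],1],[[0,0,2],[0,0,0],1]]'
```

```text
t: 11.22
ee_pos: [563.8, -241.7, 42.8]
eef_rot: [0.001, 0.774, 0.633, 0.0]
contact_force: [-0.0, 0.5, 0.3]
width: 0.116
t: 11.6
ee_pos: [563.4, -241.6, 40.0]
eef_rot: [-0.0, 0.774, 0.633, -0.0]
contact_force: [-0.2, 0.7, -0.9]
width: 0.115
```

```bash
python3 -m crank '[[[0,0,1],[0,0,0],1],[[0,0,2],[0,0,0],1],[[0,0,2],[0,0,0],1]]';python3 -m crank '[[[0,0,1],[0,0,0],1],[[0,0,1],[0,0,0],1]]'
```

```text
t: 11.98
ee_pos: [563.5, -241.6, 37.9]
eef_rot: [-0.0, 0.774, 0.633, -0.0]
contact_force: [-0.5, -0.4, -0.1]
width: 0.119
t: 12.22
ee_pos: [563.6, -241.6, 37.8]
eef_rot: [0.0, 0.774, 0.633, 0.0]
contact_force: [-1.3, 0.5, 5.2]
width: 0.116
```

Contact shows 5 N upward with the TCP at 37.8, about the 37.5 expected for the cap on the floor. Next I release and retreat upward.

```bash
python3 -m crank '[[[0,0,-0.5],[0,0,0],0.7],[[0,0,-0.5],[0,0,0],0.4],[[0,0,-0.5],[0,0,0],0.2],[[0,0,-0.5],[0,0,0],0.2],[[0,0,-0.5],[0,0,0],0.2],[[0,0,-30],[0,0,0],0.2],[[0,0,-80],[0,0,0],0.2],[[0,0,-130],[0,0,0],0.2],[[0,0,-180],[0,0,0],0.2],[[0,0,-200],[0,0,0],0.2],[[0,0,-200],[0,0,0],0.2],[[0,0,-200],[0,0,0],0.2]]'
python3 - <<'E'
from bench import sensors,imaging
from h import *
s=sensors.read_state();c=imaging.read_camera("wrist");pickle.dump((s,c),open("w5.pkl","wb"));w=c["frame"]
sc=imaging.read_camera("scene");t=imaging.read_camera("top")
print([ray(x,p,184).round(0) for x,p in((t,(325,241)),(sc,(333,208)))])
o=pickle.load(open("top.pkl","rb"))["frame"];print("bottle diff top",np.abs(o[215:270,300:350].astype(int)-t["frame"][215:270,300:350]).mean())
cv2.imwrite("pics/w5.png",np.hstack([cv2.resize(w,(400,300)),cv2.resize(sc["frame"],(400,300))])[:,:,::-1])
E
```

```text
t: 13.72
ee_pos: [563.1, -241.3, 235.5]
eef_rot: [-0.001, 0.774, 0.633, -0.0]
contact_force: [0.2, 0.5, -0.1]
width: 0.801
[array([504.,  30., 184.]), array([505.,  30., 184.])]
bottle diff top 4.313212121212121
```

View pics/w5.png

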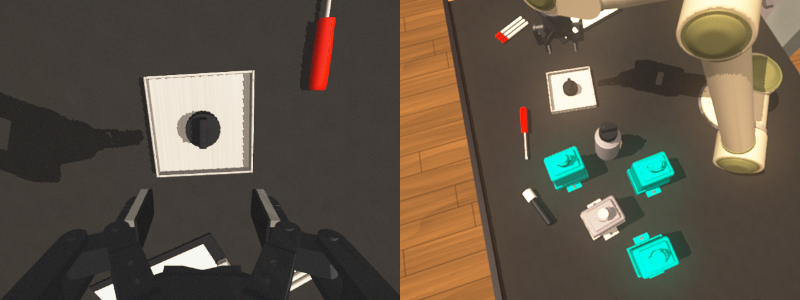

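The cap lies upright in the middle of the tray, at (203,130) in the left half. The bottle stands unchanged, the canister neck is bare and the gripper is clear, so I'm handing in.

```bash
python3 -c "
from bench import job;print(job.finish_job())"
```

```text
the job is handed in; nothing more can be done
None
```

The canister is open and its cap is lying right way up near the middle of the steel tray. I handed the job in at about 14 s of the 48 s allowed; no verdict is reported.

- **Press and turn:** I pinched the cap by its bar and pressed it to about 13 N, which is roughly 10 mm by the spring figures. I turned it about 67° anticlockwise while pressed, then lifted it straight up about 130 mm.
- **Placing:** I lowered the cap into the tray until the wrist read 5 N of contact, released it and backed off about 200 mm.

**Last checks:**
- **Cap:** the final picture shows it upright and released, near the tray centre. It was set down at (563.6, -241.6) against a measured tray centre of (564, -241).
- **Canister and gripper:** the canister neck is bare and the gripper is clear, with about 0.5 N of residual force.
- **Bottle:** it looks unmoved. That rests on the picture and a small pixel difference in the top view, as I did not measure its position again.

**Disagreements:**
- **Tray centre:** the two fixed cameras differed by about 9 mm in y. The wrist camera agreed with the top view, so I used its value.
- **Sideways force:** I read 3 to 7 N while pressing and turning. It disappeared once the cap was lifted off.

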